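# Index the amplifier carrier to its next test station

### The arm

A 6-joint arm with a two-finger parallel gripper is mounted at the origin on a cart in front of the work surface, level with it; the furniture and walls round the work are solid. World frame = base frame: x ahead of the robot, y to its left, z up, the work surface at z = 0. Lengths are in m, angles in degrees, forces in N, time in s.
With the tool pointing down it reaches from about 0.275 to 0.75 m from the base axis. Payload 10.2 kg.
Tool frame: the origin (TCP) lies between the finger pads; the fingertips stand robot.tcp_to_tips ahead of it and the grasp point (between the pads) lies 11 mm behind it (robot.tcp_to_tips is the distance from the TCP to the fingertips, in m); z points along the fingers, y is the line along which they close (so a half turn about z gives the same grasp; the last joint's range is limited). The gripper opens to 85 mm and grips with 20 to 120 N. Pads are 22 mm wide; open, the fingers measure 114 mm over their backs; the gripper's body (76 mm by 85 mm) begins 54 mm behind the grasp point. The pads swing forward as they close: fully open they stand 13 mm farther back than shut.
Start: joints at [51.772, 17.928, 85.812, -0, 76.261, -12.8], TCP at [0.225, 0.474, 0.239] pointing down, gripper open.
Joint ranges: [-168.41, 168.41], [-55.51, 124.54], [10.69, 146.95], [-70.63, 250.63], [1, 178], [-165.06, 165.06]. Speed limits (degrees/s): [136.94, 136.94, 172.46, 180, 180, 180].

### API

Orientations are given as [roll, pitch, yaw] about the fixed x, y, z axes, in that order (R = Rz(yaw) Ry(pitch) Rx(roll)).
In Python, from rig import robot gives the robot as it stands.
- The arm moves only by the tool drive_tool, never from a script. Its argument "steps" is a list of rows, each a list of 7 numbers: the shift along the tool's x, y, z in units of 60 mm (1.0 is 60 mm), then the turn, a rotation vector about the tool's x, y, z in units of 10 degrees (1.0 is 10 degrees), then the opening, from -1 (shut) to 1 (fully open). In form: [[dx, dy, dz, wx, wy, wz, hand], ...]. A call has 1 to 10 rows; each row is the pose to reach, as a shift and turn from the pose commanded when the call began, along the tool's axes at that moment; what a row does not reach only later rows make up. A row lasts 1/8 s, in which the tool goes at most 62.5 mm and 10.7 degrees, less where a joint would pass 70% of its speed; a pose out of reach is approached as far as the arm can. A call with a gripper value outside its range is refused whole. The fingers move at their own pace and stop on an object; "grip_force" is the grip in N (left out, the last holds). Time passes only in rows, so rows that repeat a pose let the fingers close. It gives the time, the measured TCP pose, the force, the opening and the grip force at its end, in the units of the state.
- robot.sense(): the state, without advancing time (a new reading comes with each control period).
- robot.snapshot(name): name is "scene" or "side" or "wrist"; returns the picture (480x640x3 uint8, red, green, blue); there is no depth.
- robot.calibration(name): a dict with "camera_matrix" (3x3 intrinsics, pixels), "origin" and "orientation" of the camera in the world; the wrist camera has in their place "T_tool_cam" (4x4, takes a point from camera to tool coordinates, whose origin is the TCP and whose axes are the flange's). Camera axes: x right, y down, z forward; pixel columns grow to the right and rows downward; lengths in m; the calibration is good to about 2 mm. A picture is of the moment at which its call begins: read the wrist's pose just before it. calibration takes no time and is no camera call.
- robot.close_job(): hands the job in; it is judged then, once.
Trained networks look in the newest picture that a camera, given by its name, has taken for a name from the list of things; names that differ only in an ending like _2 or _b are one class to them, and where a whole thing is asked for, a point or a joint stands for the part that bears it (a point fixed in the world has none). Each returns a list of dicts, best first, with "conf" (0 to 1); they miss things now and then, are a little off and sometimes report something else, mostly with a low value. They report only what shows in the picture. A call takes as long as a camera call.
- robot.silhouettes(label, camera): "mask" (480x640 bool, what is visible of it) and "uv" ([column, row] in pixels, amid what is visible of it).
The state is a dict: "time": time; "joint_pos": joint angles; "joint_velocities": joint speeds; "joint_efforts": joint torques, N m; "tcp_pos": TCP position; "ee_rot": TCP orientation; "ft_force": force on the tool from outside, world axes, zero at the start; "ft_torque": the same for the moment, N m; "grip_width": opening from 0.0 (shut) to 1.0 (fully open); "gripper_force": force on a finger pad.
Only numpy, scipy, OpenCV 4.12 (cv2) and the standard library are available. Lean on these libraries where they do the work, as an engineer would, in place of code of your own. Each camera call takes 0.05 s, during which the arm holds its last target. There are 200 camera calls.

### The job

Two identical rail slides stand on the bench, one carrying an amplifier module and one a finned heat sink. Push the carrier with the amplifier module along its rail, away from the end where it is parked, until it drops into the first station detent it comes to, and leave it there. Leave the heat sink's carrier where it is.

Things in the scene. Friction and masses are not known exactly. Their poses are not given: they have to be found in the camera images.
- module_carrier (a joint): Travel (m) of the carrier bearing the amplifier module (flat grey metal box, 60 x 40 x 16 mm, brass connectors). 0 = at the parking end's stop, grows away from it to 0.143; starts at 0 to 0.03. Detent notches at 0.070 (first station) and 0.135. A ridge 14 mm either side of each takes 5 N to pass; let go within 10 mm of a notch it is drawn in. Elsewhere it stays where left (friction 0.8 N).
- module_handle (a point): Centre of the top of the module carrier's handle: a plain bright steel upright post, 16 mm in diameter, 58 mm tall, its top 92 mm above the bench, at the trailing end of the black carrier plate (100 x 50 mm, top 34 mm above the bench), 9 mm from the rear edge. The module is 15 mm before it (its connector 4 mm), up to 51 mm above the bench. Axes: x along the travel, y left of it, z up.
- module_station (a point): Where module_handle stands when the carrier is seated at the first station: a point fixed to the slide (285 x 86 mm base plate, fixed to the bench), 92 mm above the bench; x along the travel, y left, z up. A dark steel post (8 mm thick, top 34 mm above the bench) beside the rail marks each station, 33 mm left of the handle's line; the first post from the parking end is level with the seated handle.
- sink_handle (a point): Centre of the top of the same kind of handle on the other, identical slide, whose carrier bears a grey finned heat sink (70 x 50 x 26 mm, top 60 mm above the bench); to be left where it is parked. Axes as for module_handle.

How it is judged:
By the outcome, as a careful person would: the job done as asked, in the order asked, and still so for the second after the job is handed in, with the robot touching nothing.
It also fails if it takes over 32 s, if anything falls off the work surface, if the arm or the gripper's body presses on something with over 40 N, if the wrist force passes 120 N, or if a joint passes its speed limit or range.

## Working session

There is one attempt and no reset: what is moved stays moved. The work goes in short steps, Python scripts to look and compute and a tool call to move; the robot and the scene stay as the last step left them, time stands still between calls to the robot, and variables do not carry over. Pictures are saved under pics/ and viewed, at most 10 in all, crops included, and the job is handed in when it is done.

Besides the shell and the picture viewer there is one more tool, called after "Call:" as a command line: name --pt "numbers of a row" for each row, then --argument value for the rest. drive_tool: Moves the arm, as the interface text tells. Its arguments: {"type":"object","properties":{"steps":{"type":"array","items":{"type":"array","items":{"type":"number"}}},"grip_force":{"type":"number"}},"required":["steps"]}

```bash
mkdir -p pics; ls
cat > h.py <<'E'
import numpy as np, cv2
from scipy.spatial.transform import Rotation as R
from rig import robot
def cam(n, s=None):
    c=robot.calibration(n); K=np.array(c["camera_matrix"])
    if n=="wrist":
        s=s or robot.sense(); T=np.eye(4)
        T[:3,:3]=R.from_euler("xyz",s["ee_rot"],degrees=True).as_matrix(); T[:3,3]=s["tcp_pos"]
        T=T@np.array(c["T_tool_cam"]); return K,T[:3,3],T[:3,:3]
    o=np.array(c["orientation"]); 
    return K,np.array(c["origin"]),(o if o.shape==(3,3) else R.from_euler("xyz",o,degrees=True).as_matrix())
def ray(C,uv):
    K,o,M=C; d=M@np.linalg.inv(K)@[uv[0],uv[1],1]; return o,d/np.linalg.norm(d)
def onz(C,uv,z):
    o,d=ray(C,uv); return o+d*(z-o[2])/d[2]
def proj(C,p):
    K,o,M=C; q=K@(M.T@(np.array(p)-o)); return q[:2]/q[2]
def tri(rs):
    A=sum(np.eye(3)-np.outer(d,d) for o,d in rs); b=sum((np.eye(3)-np.outer(d,d))@o for o,d in rs); return np.linalg.solve(A,b)
def save(n,im): cv2.imwrite("pics/"+n+".png",im[...,::-1])
E
python3 - <<'E'
from h import *
print(robot.sense(), robot.tcp_to_tips)
for n in("scene","side","wrist"):
    im=robot.snapshot(n); save(n+"0",im); print(n,robot.calibration(n))
    for l in("module_carrier","module_handle","sink_handle"):
        for d in robot.silhouettes(l,n): 
            ys,xs=np.where(d["mask"]); print(l,d["conf"],d["uv"],xs.min(),xs.max(),ys.min(),ys.max(),len(xs))
E
```

```text
pics
{'time': 0.0, 'joint_pos': array([ 5.17728302e+01,  1.79602712e+01,  8.58535313e+01, -8.70442066e-04,
        7.62601690e+01, -1.27989047e+01]), 'joint_velocities': array([-0.04731504,  0.06979701, -0.02103346, -0.07977146, -0.02890564,
        0.0698777 ]), 'joint_efforts': array([ 2.81576858e-04, -4.12270045e+01, -2.59741974e+01, -1.65814808e-04,
        4.11391142e-03, -1.99728157e-05]), 'tcp_pos': array([0.22527818, 0.47394262, 0.23873082]), 'ee_rot': array([-1.79927679e+02, -1.55626165e-02,  1.54571932e+02]), 'ft_force': array([ 0.06690583, -0.04521889, -0.31467414]), 'ft_torque': array([ 0.00508492, -0.06052391,  0.01790008]), 'gripper_force': 0.0, 'grip_width': 0.9992678739302984} 0.008
scene {'camera_matrix': array([[569.33434181,   0.        , 323.79472331],
       [  0.        , 569.33434181, 236.19751823],
       [  0.        ,   0.        ,   1.        ]]), 'origin': array([-0.17111973, -0.9849384 ,  0.74946984]), 'orientation': array([-121.3399847 ,   -0.87529769,  -34.92310417])}
module_handle 0.66 [389.7, 312.4] 366 418 291 326 1199
sink_handle 0.85 [268.4, 198.8]
[... 215 characters left out ...]
[ 0.20333923, -1.14529173,  0.48673552]), 'orientation': array([-109.368702  ,    1.34127616,  -14.19756266])}
module_handle 0.92 [343.1, 315.1] 319 370 287 330 1203
wrist {'camera_matrix': array([[398.53998032,   0.        , 318.85962155],
       [  0.        , 398.53998032, 234.95823711],
       [  0.        ,   0.        ,   1.        ]]), 'T_tool_cam': array([[-3.27166327e-04, -9.45950449e-01, -3.24311025e-01,
         8.34312830e-02],
       [ 9.99999570e-01, -2.81241134e-05, -9.26771359e-04,
        -3.43265899e-04],
       [ 8.67558823e-04, -3.24311189e-01,  9.45950052e-01,
        -1.34241246e-01],
       [ 0.00000000e+00,  0.00000000e+00,  0.00000000e+00,
         1.00000000e+00]])}
```

View pics/scene0.png

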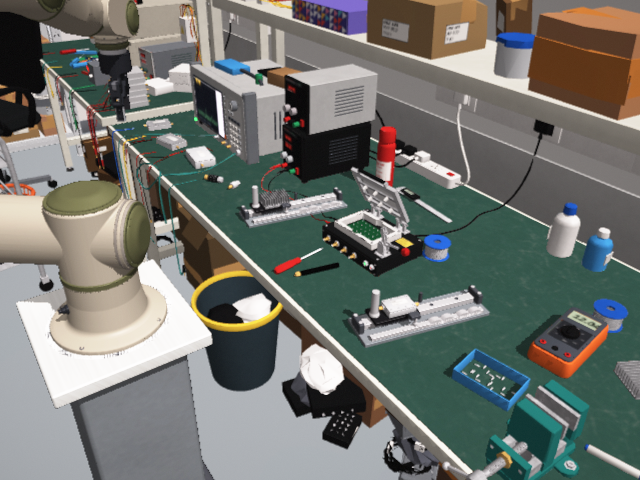

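View pics/side0.png

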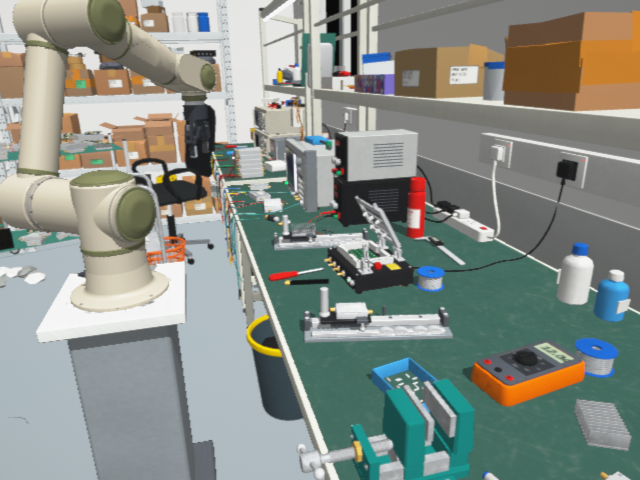

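The amplifier slide is the near one: its handle post is at about (375,302) in scene and (324,300) in side. The heat-sink slide is the far one, at about (255,195) in scene. I'll enlarge the near slide next.

Run:
```python
from h import *
a=cv2.imread("pics/scene0.png")[275:350,340:500]; b=cv2.imread("pics/side0.png")[275:350,295:455]
cv2.imwrite("pics/crop0.png",cv2.resize(np.vstack([a,b]),None,fx=4,fy=4,interpolation=cv2.INTER_CUBIC))
S,D=cam("scene"),cam("side")
for p,q in(((375,292),(323.5,290)),):
    P=tri([ray(S,p),ray(D,q)]); print(P,proj(S,P),proj(D,P),onz(S,p,.092),onz(D,q,.092))
```

```text
[ 0.42315845 -0.32376233  0.08704808] [374.88774938 292.26086882] [323.64765239 289.76216953] [ 0.41942202 -0.32818155  0.092     ] [ 0.41987596 -0.33489416  0.092     ]
```

View pics/crop0.png

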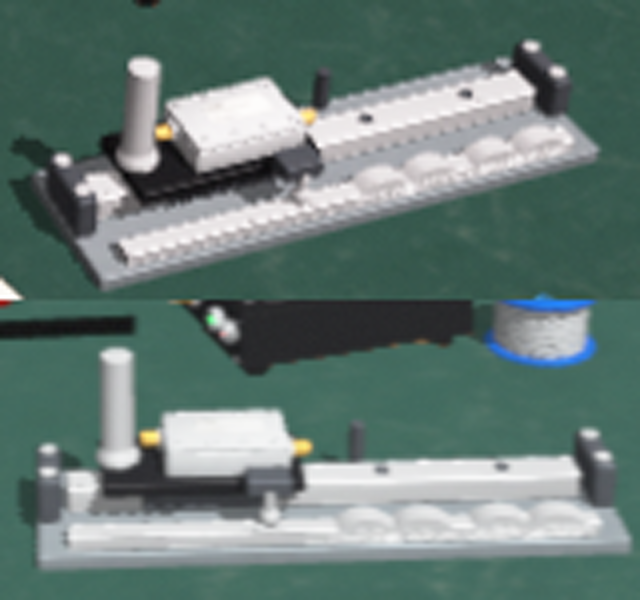

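Run:
```python
from h import *
S,D=cam("scene"),cam("side")
for n,p,q,z in(("handle",(376,291),(324.2,288.5),.092),("post",(420.5,292.5),(384.2,306.2),.034),("nearL",(366.2,346.2),(305.5,341.2),.0),("nearR",(489.5,313),(452,337),0)):
    P=tri([ray(S,p),ray(D,q)]); print(n,P.round(4),proj(S,P).round(1),proj(D,P).round(1),onz(S,p,z).round(4),onz(D,q,z).round(4))
```

```text
handle [ 0.4239 -0.3257  0.0907] [376.  291.1] [324.3 288.4] [ 0.423  -0.3268  0.092 ] [ 0.423  -0.3287  0.092 ]
post [ 0.5524 -0.3219  0.0312] [420.5 292.5] [384.2 306.2] [ 0.5496 -0.3245  0.034 ] [ 0.5501 -0.3272  0.034 ]
nearL [ 0.3746 -0.3648  0.0041] [366.1 346.4] [305.6 341.1] [ 0.378  -0.3611 -0.    ] [ 0.3757 -0.3586 -0.    ]
nearR [ 0.6485 -0.43    0.0048] [489.3 313.4] [452.2 336.6] [ 0.655  -0.4258  0.    ] [ 0.6518 -0.4239  0.    ]
```

The post visible beside the rail is about 123 mm ahead of the handle, so it must be the second station's. The first post, roughly 58 mm ahead, is hidden behind the module. I'll move the wrist camera over the slide to check this, turning the tool so the jaws line up with the rail.

Call:
drive_tool --pt "-9.17 -10.57 -0.35 0 0 7.8 1" --pt "-9.17 -10.57 -0.35 0 0 7.8 1" --pt "-9.17 -10.57 -0.35 0 0 7.8 1" --pt "-9.17 -10.57 -0.35 0 0 7.8 1" --pt "-9.17 -10.57 -0.35 0 0 7.8 1" --pt "-9.17 -10.57 -0.35 0 0 7.8 1" --pt "-9.17 -10.57 -0.35 0 0 7.8 1" --pt "-9.17 -10.57 -0.35 0 0 7.8 1" --pt "-9.17 -10.57 -0.35 0 0 7.8 1" --pt "-9.17 -10.57 -0.35 0 0 7.8 1"

```text
time: 1.85
tcp_pos: [0.3927, -0.1302, 0.2552]
ee_rot: [179.9, 0.0, 76.5]
ft_force: [1.5, 0.4, 0.9]
grip_width: 1.0
gripper_force: 0.0
```

Call:
drive_tool --pt "-3.1 1.72 -0.08 0 0 0 1" --pt "-3.1 1.72 -0.08 0 0 0 1" --pt "-3.1 1.72 -0.08 0 0 0 1" --pt "-3.1 1.72 -0.08 0 0 0 1" --pt "-3.1 1.72 -0.08 0 0 0 1" --pt "-3.1 1.72 -0.08 0 0 0 1" --pt "-3.1 1.72 -0.08 0 0 0 1"

```text
time: 2.72
tcp_pos: [0.4498, -0.3318, 0.2601]
ee_rot: [180.0, 0.0, 76.6]
ft_force: [-0.5, 0.9, 0.3]
grip_width: 0.998
gripper_force: 0.0
```

Run:
```python
from h import *
s=robot.sense(); print(s["tcp_pos"],s["ee_rot"],s["time"])
im=robot.snapshot("wrist"); save("w1",im); C=cam("wrist",s)
for l in("module_carrier","module_handle"):
    for d in robot.silhouettes(l,"wrist"): print(l,d["conf"],d["uv"])
print(proj(C,[.4235,-.327,.091]))
```

```text
[ 0.44978955 -0.33182962  0.26013236] [1.79978109e+02 9.54352021e-03 7.66276818e+01] 2.725
module_carrier 0.71 [335.3, 194.4]
module_handle 0.96 [335.6, 192.9]
[284.88908647 211.37330423]
```

View pics/w1.png

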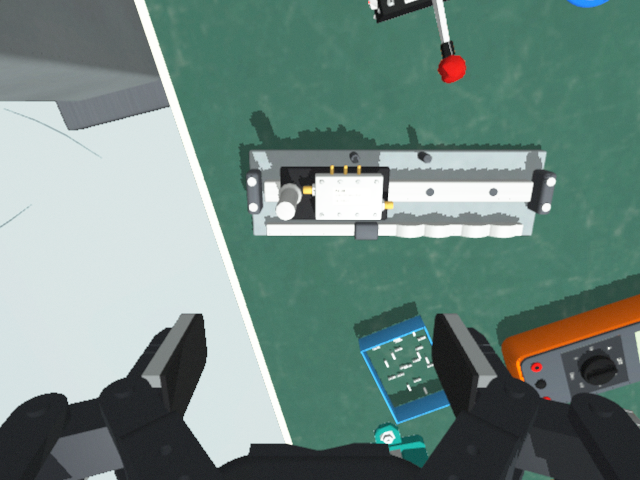

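The wrist picture shows both station posts, the first at (354,156) and the second at (424,157). The handle top is at (286,209). Next I'll compute how far to go.

Run:
```python
from h import *
s=robot.sense(); C=cam("wrist",s); S,D=cam("scene"),cam("side")
P=tri([ray(S,(376,291)),ray(D,(324.2,288.5)),ray(C,(286.5,209))]); print("handle3",P,proj(C,P),onz(C,(286.5,209),.092))
a,b=onz(C,(354,155.5),.034),onz(C,(424.5,156.5),.034); print(a,b,np.linalg.norm(b-a))
print("post2 tri",tri([ray(S,(420.5,292.5)),ray(D,(384.2,306.2)),ray(C,(424.5,156.5))]))
c=[onz(C,u,z)for u,z in(((250,151),.006),((546,151),.006),((253,236),.006),((532,236),.006))]
for p,q in((a,b),(c[0],c[1]),(c[2],c[3])): v=q-p; print(np.degrees(np.arctan2(v[1],v[0])),np.linalg.norm(v))
th=np.radians(s["ee_rot"][2]); d=np.array([np.sin(th),-np.cos(th)]); n=np.array([np.cos(th),np.sin(th)])
H=onz(C,(286.5,209),.092)
for h in(P,H): print("along post1,post2",d@(a-h)[:2],d@(b-h)[:2],"left",n@(a-h)[:2],"tool y,x shift",d@(h-s["tcp_pos"])[:2]/.06,n@(h-s["tcp_pos"])[:2]/.06)
```

```text
handle3 [ 0.42445614 -0.32559471  0.09050464] [285.48859351 208.80539233] [ 0.42540667 -0.32556547  0.092     ]
[ 0.48851863 -0.30597897  0.034     ] [ 0.5497475  -0.32149014  0.034     ] 0.06316305526353841
post2 tri [ 0.55140168 -0.32240355  0.03151935]
-14.215731082681724 0.06316305526353841
-13.411574190277605 0.28440398446640713
-13.417572353250298 0.28774558602555234
along post1,post2 0.057778738072236546 0.12093522640940417 left 0.03391750129518333 tool y,x shift -0.43668382879783607 0.0097038360341949
along post1,post2 0.05686081981429019 0.12001730815145781 left 0.03366894496197125 tool y,x shift -0.4213851911653967 0.013846441587729621
```

Call:
drive_tool --pt "0.01 -0.43 1.0 0 0 0 1" --pt "0.01 -0.43 1.8 0 0 0 1" --pt "0.01 -0.43 2.5 0 0 0 1" --pt "0.01 -0.43 3.0 0 0 0 1" --pt "0.01 -0.43 3.13 0 0 0 1" --pt "0.01 -0.43 3.13 0 0 0 1" --pt "0.01 -0.43 3.13 0 0 0 1"

```text
time: 3.75
tcp_pos: [0.4253, -0.3267, 0.0733]
ee_rot: [179.9, 0.1, 76.6]
ft_force: [0.6, -0.8, 0.8]
grip_width: 1.003
gripper_force: 0.0
```

Call:
drive_tool --pt "0 0 0 0 0 0 0.4" --pt "0 0 0 0 0 0 0" --pt "0 0 0 0 0 0 -0.3" --pt "0 0 0 0 0 0 -0.6" --pt "0 0 0 0 0 0 -0.8" --pt "0 0 0 0 0 0 -1" --pt "0 0 0 0 0 0 -1" --pt "0 0 0 0 0 0 -1" --grip_force 30

```text
time: 4.75
tcp_pos: [0.4249, -0.3262, 0.0721]
ee_rot: [180.0, 0.0, 76.6]
ft_force: [0.7, 1.4, 2.5]
grip_width: 0.173
gripper_force: 29.5
```

The jaws hold the post with the TCP at the handle, and the first post is about 57 mm ahead. I'll push along tool +y.

Call:
drive_tool --pt "0 0.1 0 0 0 0 -1" --pt "0 0.2 0 0 0 0 -1" --pt "0 0.3 0 0 0 0 -1" --pt "0 0.4 0 0 0 0 -1" --pt "0 0.5 0 0 0 0 -1" --pt "0 0.6 0 0 0 0 -1" --pt "0 0.7 0 0 0 0 -1" --pt "0 0.8 0 0 0 0 -1" --pt "0 0.9 0 0 0 0 -1" --pt "0 0.95 0 0 0 0 -1"

```text
time: 6.0
tcp_pos: [0.4807, -0.3395, 0.0721]
ee_rot: [180.0, 0.0, 76.6]
ft_force: [0.2, 1.5, 4.0]
grip_width: 0.171
gripper_force: 29.9
```

Call:
drive_tool --pt "0 0 0 0 0 0 -1" --pt "0 0 0 0 0 0 -1" --pt "0 0 0 0 0 0 -1"

```text
time: 6.38
tcp_pos: [0.481, -0.3396, 0.072]
ee_rot: [179.9, 0.0, 76.6]
ft_force: [6.3, 0.3, 0.3]
grip_width: 0.177
gripper_force: 29.6
```

Run:
```python
from h import *
s=robot.sense(); print(s["tcp_pos"],s["ft_force"],s["grip_width"],s["gripper_force"])
im=robot.snapshot("wrist"); save("w2",im)
```

```text
[ 0.4810153  -0.3396177   0.07204384] [6.3473298  0.33982938 0.25023085] 0.17708574315108092 29.615886826068163
```

View pics/w2.png

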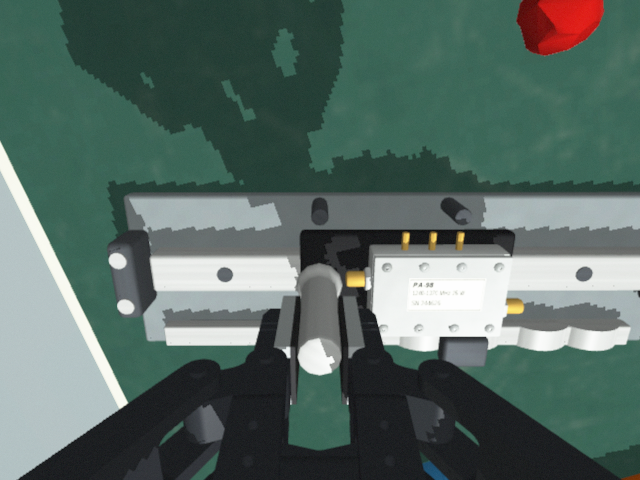

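The first post, at (320,210), is level with the handle's foot at (321,278). I'll open the jaws and retreat upwards.

Call:
drive_tool --pt "0 0 0 0 0 0 -0.5" --pt "0 0 0 0 0 0 -0.3" --pt "0 0 0 0 0 0 0" --pt "0 0 0 0 0 0 0.4" --pt "0 0 0 0 0 0 0.4" --pt "0 0 -0.3 0 0 0 0.4" --pt "0 0 -0.9 0 0 0 0.4" --pt "0 0 -1.8 0 0 0 0.4" --pt "0 0 -2.6 0 0 0 0.4" --pt "0 0 -3.0 0 0 0 0.4"

```text
time: 7.68
tcp_pos: [0.4806, -0.3397, 0.2564]
ee_rot: [179.7, 0.2, 76.6]
ft_force: [-0.7, -0.2, -0.6]
grip_width: 0.7
gripper_force: 0.0
```

Call:
drive_tool --pt "0 0 0 0 0 0 0.4" --pt "0 0 0 0 0 0 0.4"

```text
time: 7.92
tcp_pos: [0.4799, -0.3391, 0.2512]
ee_rot: [-179.9, -0.0, 76.6]
ft_force: [0.4, 0.4, 1.3]
grip_width: 0.697
gripper_force: 0.0
```

Run:
```python
from h import *
s=robot.sense(); print(s["time"],s["tcp_pos"],s["ft_force"],s["grip_width"])
im=robot.snapshot("wrist"); save("w3",im); save("scene3",robot.snapshot("scene"))
```

```text
7.925 [ 0.47992483 -0.33911763  0.25115826] [0.36891211 0.35647241 1.32213244] 0.6974820685170473
```

View pics/w3.png

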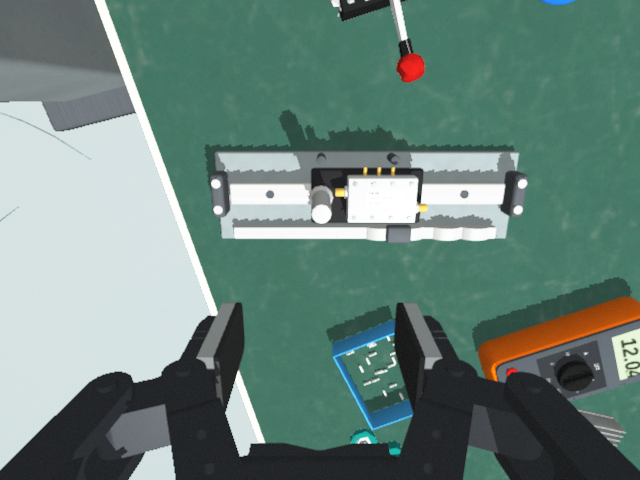

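View pics/scene3.png

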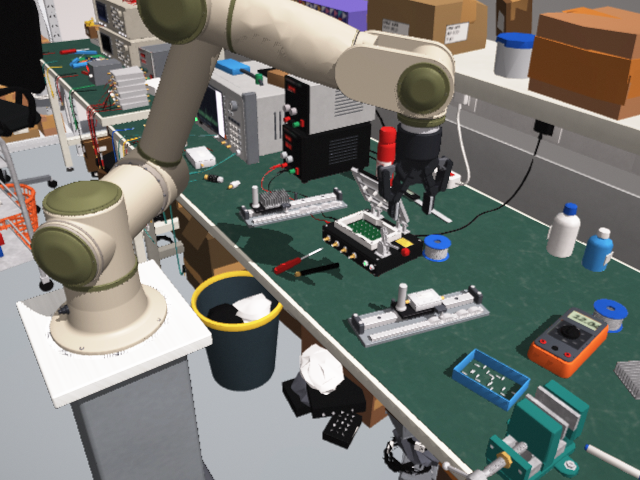

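After release, the handle top at (321,213) is level with the first post at (321,157), so the carrier is seated. The gripper is clear, and in the scene view the heat sink's handle is still at (255,195).

```bash
python3 -c "
from rig import robot
print(robot.close_job())"
```

```text
the job is handed in; nothing more can be done
None
```

The amplifier carrier is in the first station detent, with its handle level with the first post in the last picture; the heat sink's carrier was not touched, and the job was handed in at about 8 s.

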